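Load the shaker's bottle carrier and pin its clamp bar

TASK

Load the shaker: stand the two loose hexagonal bottles in the carrier, one in each notch of the back row, keeping them upright, so that all five sit close-packed with flat faces together. Then slide the clamp bar firmly up against them so that the hole in its lug lines up with the rail hole beside the front of the pack, and push the locking pin from the pen block fully down through both. Do not disturb anything else on the bench.

Things in the scene. Friction and masses are not known exactly. Their poses are not given: they have to be found in the camera images.
- shaker: fixed white orbital shaker with a steel tray on its platform. Origin at bench height under its middle; x from front panel (robot side) to back, y left, z up. In mm in this frame: tray inside x -118..100, y +-85.5, floor z 89; walls to z 125, front lip z 99; right of the tray a rail, 34 wide, 8 thick, top z 125, six 15 mm holes 28 apart at y -108; platform 290 x 290, top z 85; three bottles along the back wall
- slot_left (a point): point on the tray floor under the centre of a bottle nested in the left (+y) notch of the back row, at x 17, y 28 mm of the shaker; axes as the shaker's. A nested bottle has two upright edges pointing along the shaker's x and two flats facing its +-y
- slot_right (a point): the same for the right (-y) notch, at x 17, y -28 mm of the shaker
- back_left_center (a point): left bottle of the back row, already in the tray against the back wall; same bottle, origin and axes as the loose ones
- back_mid_center (a point): middle bottle of the back row: same bottle and axes
- back_right_center (a point): right bottle of the back row: same bottle and axes
- bottle_a_center (a point): loose hexagonal amber bottle, upright on the bench at the left: body 56 mm across flats, 64.7 across edges, 70 high, then neck; round black cap 26 mm in diameter, 80 to 104 mm above the underside; 104 mm tall, 170 to 310 g. Origin at its centre (52 mm up); z up, x points through an upright edge, so flats face its y and every 60 degrees from there
- bottle_b_center (a point): the other loose bottle, the same kind; origin and axes as for the first
- clamp_bar (a joint): slide of the aluminium bar across the tray: 0 = its lug hole exactly over the rail hole to use (bar then just touching a tight pack), positive = drawn back to the machine's front, at most 0.066 m; it can be pushed to -0.012. About 3 N of friction, stays where left, pushes bottles ahead of it. Bar 18 mm thick, 168 long, between 12 and 42 mm above the platform
- bar_grip (a point): grip point of the bar's upright black handle plate: 14 mm thick (along the shaker's y), 34 mm long (along x); its top is 18 mm above this point and the bar's foot and top 38 mm below it. Its middle stands 24 mm nearer the front than the bar's middle line; point 80 mm above the platform; axes as the shaker's
- bar_hole (a point): centre of the 15 mm hole in the lug at the bar's right-hand end, at the lug's upper face (z 137 mm of the shaker); lug 34 x 34 mm, 10 mm thick, 2 mm above the rail
- rail_hole (a point): centre of the rail hole to use, at the rail's upper face: the one the lug comes over when the bar is up to the packed bottles, at x -23, y -108, z 125 mm of the shaker. The holes 28 mm in front of and behind it are not for this load
- pin_head (a point): plain steel locking pin, 84 mm long, 90 g, upright in a hole of the pen block: round head 24 mm in diameter, 25 high, over a collar 30 mm in diameter, 5 thick, then a shank 12 mm in diameter, 50 long, with a tapered nose 6 mm wide at the tip. This point is the centre of the head, 13 mm above the collar's upper face, 12 mm below the head's top; z up along the pin
- pin_collar (a point): centre of the underside of the pin's collar, 18 mm below the head's centre; it rests on the lug when the pin is fully home
- pin_tip (a point): tip of the pin's nose, 50 mm below the underside of the collar
- pen_block: fixed wooden pen block 200 x 70 mm, 60 high, at the right; origin under its middle, x along its length. Three 15 mm holes, 52 mm deep, at x -65, 0 and 65 mm on its middle line hold the pin and two markers in any order; the pin's collar rests on its top
- lock_pin: the locking pin as a whole, origin at the tip of its nose
- jar_mid (a point): bystander: round amber jar with a black lid, 68 mm in diameter, 75 mm high, standing among the loose bottles; point at its middle
- beaker_mid (a point): bystander: clear plastic beaker, 72 mm in diameter, 95 mm high; point at its middle
- wash_bottle_mid (a point): bystander: white wash bottle with blue cap and bent spout, 64 mm in diameter, 190 mm high; point 70 mm up
- tip_box_mid (a point): bystander: blue pipette-tip box 120 x 80 x 50 mm; point at its middle
- weigh_dish_mid (a point): bystander: square white weighing dish 85 x 85 x 22 mm; point at its middle
- marker_a_center (a point): bystander: marker pen, 12 mm in diameter, 108 mm long, upright in the pen block (top 116 mm above the bench); point at its middle
- marker_b_center (a point): bystander: a second marker pen, the same size, in the pen block; point at its middle

How it is judged:
By the outcome, as a careful person would: the job done as asked, in the order asked, and still so for the second after the job is handed in, with the robot touching nothing.
It also fails if it takes over 72 s, if anything falls off the work surface, if the arm or the gripper's body presses on something with over 40 N, if the wrist force passes 120 N, or if a joint passes its speed limit or range.

ROBOT

A 7-joint arm with a two-finger parallel gripper is mounted at the origin on the work surface. World frame = base frame: x ahead of the robot, y to its left, z up, the work surface at z = 0. Lengths are in m, angles in rad, forces in N, time in s.
With the tool pointing down it reaches from about 0.425 to 0.975 m from the base axis. Payload 16.7 kg.
Tool frame: the origin (TCP) lies on the centre line of the jaws, within the pads' length; the fingertips stand ctrl.nose_length ahead of it and the grasp point (between the pads) lies 2 mm behind it (ctrl.nose_length is the distance from the TCP to the fingertips, in m); z points along the fingers, y is the line along which they close (so a half turn about z gives the same grasp; the last joint's range is limited). The gripper opens to 85 mm and grips with 20 to 120 N. Pads are 22 mm wide; open, the fingers measure 114 mm over their backs; the gripper's body (76 mm by 85 mm) begins 54 mm behind the grasp point. The pads swing forward as they close: fully open they stand 13 mm farther back than shut.
Start: joints at [1.167, 0.426, 0.074, 1.606, -0.034, 1.111, -0.067], TCP at [0.17, -0.653, 0.248] pointing down, gripper open.
Joint ranges: [-2.85, 2.85], [-0.5, 2.14], [-1.23, 1.37], [0.21, 2.46], [-1.02, 4.16], [0.16, 2.05], [-2.73, 2.73]. Speed limits (rad/s): [1.89, 1.89, 2.39, 2.39, 3.01, 3.01, 3.01].

INTERFACE

Orientations are given as a unit quaternion [w, x, y, z].
In Python, from plant import ctrl gives the robot as it stands. Calls block until the motion is done:
- ctrl.move_pose(position, orientation): joint-space move of the TCP to a pose.
- ctrl.servo_line(position, rate=0.15, rotation=None): straight line of the TCP; rotation=None keeps the orientation; rate is the mean speed in m/s.
- ctrl.set_joints(angles): joint-space move.
- ctrl.grip(opening, force=None): finger opening in m; force is the grip in N (None keeps the last); returns when the fingers have stopped.
- ctrl.hold(seconds).
- ctrl.ik(position, orientation): joint angles nearest the present ones, or None.
- ctrl.sense(): the state.
- ctrl.snapshot(name): name is "scene" or "side" or "wrist"; returns a dict with "image" (400x640x3 uint8, blue, green, red), "depth" (400x640 float32, m along the optical axis (not along the pixel's ray), 0 where there is no reading), "fx", "fy", "cx", "cy" (pixels), "rvec" (rotation vector, rad) and "tvec" (3), from world to camera coordinates, as OpenCV has them; the wrist camera has in their place "hand_eye" (4x4, takes a point from camera to tool coordinates, whose origin is the TCP and whose axes are the flange's). Camera axes: x right, y down, z forward; pixel columns grow to the right and rows downward; lengths in m; the calibration is good to about 2 mm. A picture is of the moment at which its call begins: read the wrist's pose just before it.
A pose or a line that the arm cannot do raises ctrl.MotionError and nothing moves.
- ctrl.finish_job(): hands the job in; it is judged then, once.
The state is a dict: "time_s": time; "joint_positions": joint angles; "dq": joint speeds; "joint_torque": joint torques, N m; "eef_pos": TCP position; "eef_rot": TCP orientation; "ft_force": force on the tool from outside, world axes, zero at the start; "wrist_torque": the same for the moment, N m; "opening": finger opening in m; "grip_force": force on a finger pad.
Only numpy, scipy, OpenCV 4.12 (cv2) and the standard library are available. Lean on these libraries where they do the work, as an engineer would, in place of code of your own. Each camera call takes 0.05 s, during which the arm holds its last target. There are 200 camera calls.

## Working session

There is one attempt and no reset: what is moved stays moved. The work goes in short steps, each a Python script; the robot and the scene stay as the last script left them, time stands still between calls to the robot, and variables do not carry over. Pictures are saved under pics/ and viewed, at most 13 in all, crops included, and the job is handed in when it is done.

```bash
ls; mkdir -p pics
cat > h.py <<'E'
import numpy as np, cv2
from plant import ctrl
from scipy.spatial.transform import Rotation as R
def snap(n):
    st=ctrl.sense(); s=ctrl.snapshot(n)
    if 'hand_eye' in s:
        T=np.eye(4); q=st['eef_rot']; T[:3,:3]=R.from_quat([q[1],q[2],q[3],q[0]]).as_matrix(); T[:3,3]=st['eef_pos']
        s['C2W']=T@np.array(s['hand_eye'])
    else:
        M=np.eye(4); M[:3,:3]=cv2.Rodrigues(np.array(s['rvec'],float))[0]; M[:3,3]=np.ravel(s['tvec']); s['C2W']=np.linalg.inv(M)
    return s
def ray(s,uv,z):
    d=s['C2W'][:3,:3]@np.array([(uv[0]-s['cx'])/s['fx'],(uv[1]-s['cy'])/s['fy'],1]); o=s['C2W'][:3,3]
    return o+d*(z-o[2])/d[2]
def cloud(s):
    v,u=np.mgrid[:400,:640]; D=s['depth']
    P=np.stack([(u-s['cx'])/s['fx']*D,(v-s['cy'])/s['fy']*D,D],-1)
    W=P@s['C2W'][:3,:3].T+s['C2W'][:3,3]; W[D==0]=np.nan
    return W
def down(yaw):  # tool z down, tool y axis (closing) at yaw+90 ; tool x at yaw
    M=np.array([[np.cos(yaw),np.sin(yaw),0],[np.sin(yaw),-np.cos(yaw),0],[0,0,-1]]).T
    M=np.column_stack([[np.cos(yaw),np.sin(yaw),0],[np.sin(yaw),-np.cos(yaw),0],[0,0,-1]])
    q=R.from_matrix(M).as_quat(); return [q[3],q[0],q[1],q[2]]
E
python3 - <<'E'
from h import *
import pickle
S={n:snap(n) for n in('scene','side','wrist')}
pickle.dump(S,open('s0.pkl','wb'))
for n in S: cv2.imwrite(f'pics/{n}0.png',S[n]['image']); print(n,S[n]['C2W'].round(3).tolist(),S[n]['fx'])
print(ctrl.nose_length,ctrl.sense())
E
```

```text
pics
scene [[-0.246, 0.63, -0.737, 1.406], [0.969, 0.155, -0.191, 0.229], [-0.006, -0.761, -0.648, 0.887], [0.0, 0.0, 0.0, 1.0]] 428.54772529159766
side [[0.975, -0.156, 0.156, 0.366], [-0.221, -0.665, 0.714, -0.711], [-0.008, -0.731, -0.683, 0.803], [0.0, 0.0, 0.0, 1.0]] 407.7897108257754
wrist [[0.251, -0.919, -0.303, 0.246], [-0.968, -0.239, -0.078, -0.633], [-0.001, 0.313, -0.95, 0.374], [0.0, 0.0, 0.0, 1.0]] 305.8530451084694
0.017 {'time_s': 0.15, 'joint_positions': array([ 1.16647938,  0.42655874,  0.07387802,  1.60643214, -0.03413089,
        1.11081674, -0.06711707]), 'dq': array([-1.91491994e-03, -2.55967343e-03, -7.64936740e-04, -5.77803886e-04,
       -1.46775268e-03,  5.40853835e-05, -1.04245745e-04]), 'joint_torque': array([ 2.94770645e-03, -9.50309801e+01,  3.76298994e+00, -4.63763452e+01,
        1.94333919e-02,  7.72271102e-03, -6.38794404e-05]), 'eef_pos': array([ 0.17004874, -0.65292863,  0.24780415]), 'eef_rot': array([-4.71001955e-04,  9.91899598e-01,  1.27023461e-01, -8.03152027e-05]), 'ft_force': array([ 0.31569562, -0.28550304, -0.47747722]), 'wrist_torque': array([ 0.04885136, -0.03672753,  0.02089995]), 'grip_force': 0.0, 'opening': 0.08528219724596894}
```

View pics/scene0.png

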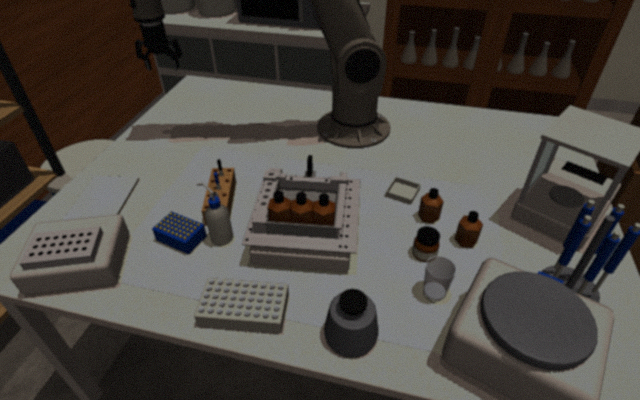

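View pics/side0.png

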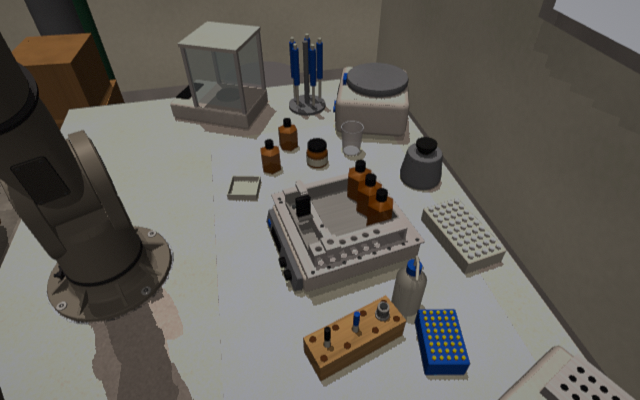

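The scene view shows the tray with three back bottles (caps ~280–325,198), the loose bottles (432,205) and (470,228), the jar at (427,243) and the beaker at (438,278). The side view shows the pen block with the pin at (383,308), close to the wash bottle (409,285), and the bar handle at (303,205).

```bash
cat > m.py <<'E'
from h import *
import pickle
S=pickle.load(open('s0.pkl','rb'))
for n in('scene','side'):
    s=S[n]; W=cloud(s); im=s['image'].astype(int); hsv=cv2.cvtColor(s['image'],cv2.COLOR_BGR2HSV)
    v=hsv[...,2]; x,y,z=W[...,0],W[...,1],W[...,2]
    bench=(x>.35)&(x<1.1)&(abs(y)<.6)
    print(n,'bench z',np.nanmedian(z[(abs(z)<.02)&bench]).round(4))
    for name,m in dict(dark=(v<50)&(z>.06)&(z<.25)&bench, amber=(hsv[...,0]<14)&(hsv[...,1]>150)&(v>50)&(z>.01)&bench, blue=(abs(hsv[...,0].astype(int)-115)<15)&(hsv[...,1]>150)&(z>.01)&bench, wood=(hsv[...,0]>10)&(hsv[...,0]<22)&(hsv[...,1]>110)&(z>.05)&(z<.07)&bench).items():
        k,l,st,c=cv2.connectedComponentsWithStats(m.astype(np.uint8))
        for i in range(1,k):
            if st[i,4]<25: continue
            p=W[l==i]; print(name,st[i,4],c[i].round(0),'med',np.nanmedian(p,0).round(3),'min',np.nanpercentile(p,3,0).round(3),'max',np.nanpercentile(p,97,0).round(3))
    t=(abs(z-.085)<.004)&bench&(hsv[...,1]<60)
    xy=W[t][:,:2].astype(np.float32); print('platform',cv2.minAreaRect(xy), len(xy))
E
python3 m.py
```

```text
scene bench z 0.0011
dark 195 [529. 178.] med [0.385 0.553 0.149] min [0.38  0.549 0.07 ] max [0.39  0.562 0.243]
dark 97 [309. 167.] med [ 0.488 -0.038  0.163] min [ 0.468 -0.05   0.129] max [ 0.493 -0.032  0.185]
dark 30 [219. 165.] med [ 0.465 -0.33   0.1  ] min [ 0.463 -0.335  0.082] max [ 0.468 -0.327  0.118]
dark 34 [216. 179.] med [ 0.528 -0.312  0.095] min [ 0.467 -0.341  0.061] max [ 0.531 -0.308  0.113]
dark 674 [303. 193.] med [ 0.63  -0.026  0.172] min [ 0.492 -0.118  0.088] max [0.661 0.048 0.195]
dark 83 [433. 194.] med [0.444 0.309 0.1  ] min [0.428 0.298 0.082] max [0.449 0.32  0.107]
dark 47 [430. 206.] med [0.461 0.307 0.065] min [0.441 0.282 0.06 ] max [0.466 0.337 0.07 ]
dark 55 [214. 206.] med [ 0.673 -0.246  0.135] min [ 0.615 -0.306  0.063] max [ 0.678 -0.235  0.142]
dark 761 [301. 217.] med [ 0.664 -0.009  0.139] min [ 0.648 -0.093  0.117] max [0.68  0.065 0.158]
dark 102 [472. 217.] med [0.516 0.415 0.1  ] min [0.499 0.405 0.082] max [0.522 0.426 0.107]
dark 129 [116. 246.] med [ 0.81  -0.466  0.068] min [ 0.734 -0.498  0.06 ] max [ 0.876 -0.439  0.075]
dark 
[... 5215 characters left out ...]
 1959 [440. 345.] med [ 0.678 -0.382  0.048] min [ 0.642 -0.427  0.015] max [ 0.726 -0.311  0.051]
blue 65 [356. 318.] med [ 0.52  -0.32   0.108] min [ 0.517 -0.323  0.085] max [ 0.526 -0.313  0.116]
wood 110 [288. 134.] med [0.505 0.391 0.062] min [0.48  0.383 0.051] max [0.533 0.42  0.07 ]
wood 55 [317. 152.] med [0.573 0.281 0.054] min [0.552 0.275 0.05 ] max [0.604 0.298 0.064]
wood 104 [270. 157.] med [0.432 0.285 0.062] min [0.409 0.276 0.051] max [0.457 0.294 0.07 ]
wood 2868 [352. 334.] med [ 0.509 -0.325  0.058] min [ 0.429 -0.368  0.053] max [ 0.614 -0.272  0.061]
platform ((0.6767318844795227, 0.031127572059631348), (0.5222407579421997, 1.1395739316940308), 6.617471694946289) 6512
```

View pics/wrist0.png

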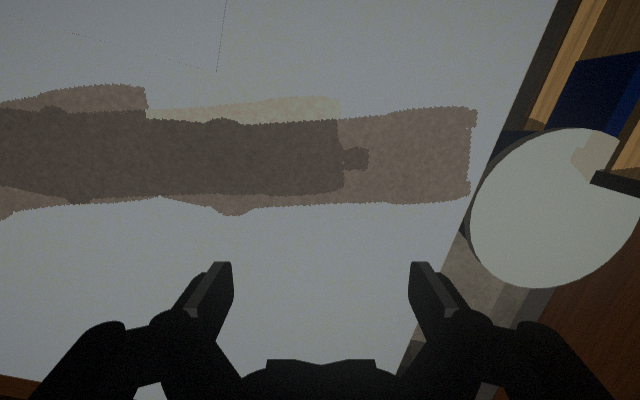

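The wrist view shows only the bare bench edge and the open fingers. I'll take close wrist views over the block, the shaker and the loose bottles.

Run:
```python
from h import *
import pickle
S={}
for n,p,y in(('pen',[.445,-.32,.33],0.14),('shk',[.515,-.035,.37],.14),('bot',[.40,.345,.33],.14)):
    ctrl.move_pose(p,down(y)); S[n]=snap('wrist'); print(n,ctrl.sense()['time_s'],S[n]['C2W'][:3,3].round(3))
pickle.dump(S,open('s1.pkl','wb'))
a=[S[n]['image'] for n in S]
cv2.imwrite('pics/all1.png',np.vstack([np.hstack([a[0][:300,:400] if 0 else cv2.resize(a[0],(400,250)),cv2.resize(a[2],(400,250))]),cv2.resize(a[1][:280],(800,350))]))
```

```text
pen 1.8167 [ 0.523 -0.31   0.456]
shk 3.0 [ 0.593 -0.026  0.496]
bot 4.5333 [0.479 0.355 0.456]
```

View pics/all1.png

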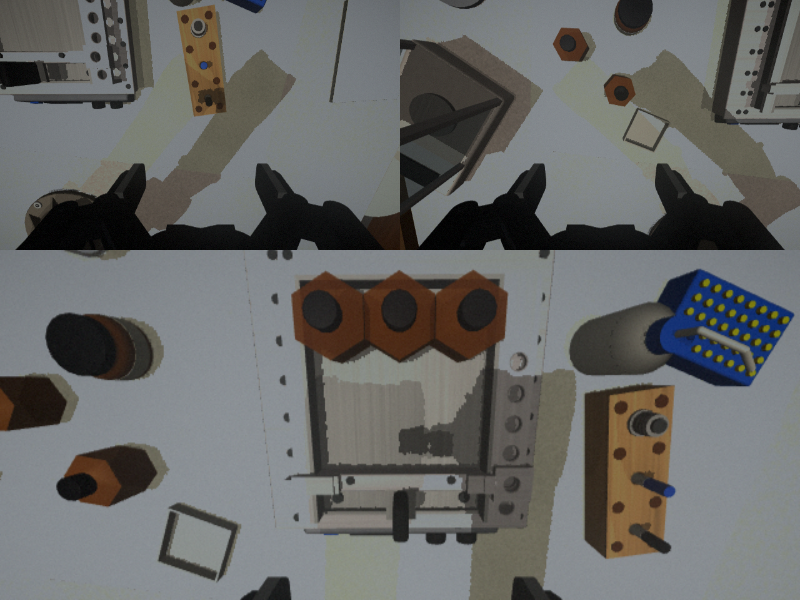

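The pen view shows the pin nearest the wash bottle, with the spout pointing away from it. The shaker view shows three back caps at about (257,48), (319,48) and (377,52) in original pixels, and rail holes at columns 409–414, with the lug hole near row 188. In the bottle view both loose bottles stand clear.

```bash
cat >> h.py <<'E'
def comps(s,m,zp,amin=20):
    k,l,st,c=cv2.connectedComponentsWithStats(m.astype(np.uint8)); W=cloud(s); o=[]
    for i in range(1,k):
        if st[i,4]>=amin: o.append((ray(s,c[i],zp),c[i],st[i,4],np.nanmedian(W[l==i][:,2]),l==i))
    return o
def hexyaw(s,mask,zp):
    cs,_=cv2.findContours(mask.astype(np.uint8),cv2.RETR_EXTERNAL,cv2.CHAIN_APPROX_NONE); c=max(cs,key=cv2.contourArea)[:,0]
    P=np.array([ray(s,q,zp)[:2] for q in c])
    best=[]
    for t in np.radians(np.arange(-30,30,.25)):
        n=[np.array([np.cos(t+k*np.pi/3),np.sin(t+k*np.pi/3)]) for k in range(3)]
        w=[np.ptp(P@v) for v in n]; mid=[(np.max(P@v)+np.min(P@v))/2 for v in n]
        best.append((sum(w),t,w,np.linalg.lstsq(np.array(n),mid,rcond=None)[0]))
    b=min(best,key=lambda a:a[0]); return np.degrees(b[1]),np.round(b[2],4),b[3].round(4)  # flat-normal angle
E
python3 - <<'E'
from h import *
import pickle
S=pickle.load(open('s1.pkl','rb'))
for n,ct,sh in(('bot',.104,.07),('shk',.193,.159)):
    s=S[n]; W=cloud(s); z=W[...,2]; hsv=cv2.cvtColor(s['image'],cv2.COLOR_BGR2HSV)
    rows=np.arange(400)[:,None]<250
    print(n,'caps')
    for r in comps(s,(abs(z-ct)<.006)&rows&(hsv[...,2]<70),ct,60): print(r[0].round(4),r[1].round(0),r[2],r[3].round(4))
    print('shoulders')
    m=(abs(z-sh)<.004)&rows&(hsv[...,1]>90)
    for r in comps(s,m,sh,150): print(r[0].round(4),r[1].round(0),r[2],r[3].round(4),hexyaw(s,r[4],sh))
s=S['pen']; z=cloud(s)[...,2]
print('pin'); 
for r in comps(s,(abs(z-.090)<.006)&(rows),.090,40): print(r[0].round(4),r[1].round(0),r[2],r[3].round(4))
for r in comps(s,(abs(z-.116)<.006)&(rows),.116,15): print('mk',r[0].round(4),r[1].round(0),r[2],r[3].round(4))
for v in('pen','shk'):
  for r in comps(S[v],(abs(cloud(S[v])[...,2]-.19)<.04)&rows,.19,15): print('tall',v,r[0].round(4),r[1].round(0),r[2],r[3].round(4))
s=S['shk']; W=cloud(s)
for lo,hi in((.122,.128),(.134,.140)):
    m=(W[...,2]>lo)&(W[...,2]<hi); m[:, :380]=0; m[:,440:]=0; m[250:]=0
    cs,h=cv2.findContours(m.astype(np.uint8),cv2.RETR_CCOMP,cv2.CHAIN_APPROX_NONE)
    for i,c in enumerate(cs):
        if h[0][i][3]>=0 and cv2.contourArea(c)>30:
            M=cv2.moments(c); uv=(M['m10']/M['m00'],M['m01']/M['m00']); print('hole',uv,ray(s,uv,(lo+hi)/2).round(4),cv2.contourArea(c))
m=(abs(W[...,2]-.183)<.006); 
for r in comps(s,m,.183,30): print('handle',r[0].round(4),r[1],r[2],r[3].round(4))
cv2.imwrite('pics/rail.png',cv2.resize(s['image'][70:230,340:450],None,fx=3.5,fy=3.5,interpolation=cv2.INTER_CUBIC))
E
```

```text
bot caps
[0.5564 0.0643 0.104 ] [603.  67.] 312 0.0994
[0.5062 0.4151 0.104 ] [267.  68.] 503 0.1044
[0.4346 0.3098 0.104 ] [354. 149.] 403 0.1045
[0.3805 0.5501 0.104 ] [143. 167.] 86 0.1047
[0.3182 0.5857 0.104 ] [115. 213.] 298 0.1041
shoulders
[0.5063 0.4142 0.07  ] [273.  71.] 711 0.0723 (np.float64(5.25), array([0.0554, 0.056 , 0.0555]), array([0.506 , 0.4154]))
[0.4368 0.3103 0.07  ] [351. 144.] 590 0.0722 (np.float64(-3.0000000000000004), array([0.0562, 0.0565, 0.0559]), array([0.4342, 0.3093]))
shk caps
[ 0.64  -0.018  0.193] [319.  47.] 721 0.1934
[ 0.648  -0.0738  0.193 ] [382.  47.] 737 0.1935
[0.6318 0.0375 0.193 ] [256.  48.] 732 0.1934
shoulders
[ 0.6401 -0.0185  0.159 ] [320.  53.] 3103 0.1611 (np.float64(8.25), array([0.0637, 0.162 , 0.1618]), array([ 0.64  , -0.0182]))
pin
[ 0.5469 -0.0282  0.09  ] [63. 41.] 10391 0.0894
[ 0.4996 -0.1215  0.09  ] [153. 100.] 7307 0.0855
[ 0.5717 -0.1219  0.09  ] [151.  29.] 135 0.0861
[ 0.5839 -0.2975  0.09  ] [317.  42.] 454 0.0911
[ 0.5413 -0.1262  0.09  ] [156.  61.] 130 0.0858
[ 0.5106 -0.1273  0.09  ] [158.  91.] 45 0.0897
[ 0.
[... 824 characters left out ...]
498622) [ 0.5399 -0.1413  0.125 ] 121.0
hole (409.79874213836473, 138.74842767295596) [ 0.5676 -0.137   0.125 ] 132.5
hole (411.8673835125448, 114.3847072879331) [ 0.5952 -0.1331  0.125 ] 139.5
hole (414.1366120218579, 88.96830601092896) [ 0.6227 -0.1292  0.125 ] 152.5
hole (408.49100968188105, 186.85200553250343) [ 0.512  -0.1449  0.137 ] 120.5
handle [0.6276 0.0283 0.183 ] [267.86153846  55.81538462] 65 0.183
handle [ 0.6404 -0.0667  0.183 ] [371.01694915  56.28813559] 59 0.1831
handle [ 0.6292 -0.0207  0.183 ] [320.27027027  61.91891892] 37 0.1826
handle [ 0.6505 -0.2742  0.183 ] [588.0408805   77.74528302] 318 0.1827
handle [ 0.4743 -0.0418  0.183 ] [320.03005464 218.35245902] 366 0.1829
```

View pics/rail.png

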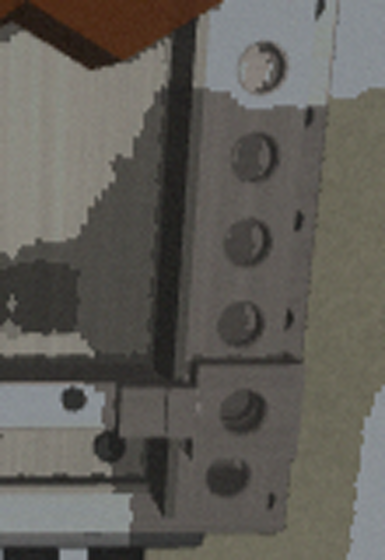

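The rail crop shows four free rail holes and the lug hole (crop px 242,410), with one more rail hole in front of it. The holes and caps both give a shaker yaw of 8.28°, and the measured rail hole matches the position predicted from the caps to within 0.7 mm. Next is bottle A into slot_right.

```bash
cat >> h.py <<'E'
YAW=np.radians(8.28); U=np.array([np.cos(YAW),np.sin(YAW),0]); V=np.array([-np.sin(YAW),np.cos(YAW),0]); O=np.array([.5751,-.0272,0])
def sh(x,y,z): return O+U*x/1e3+V*y/1e3+[0,0,z]
def stat(t=''):
    s=ctrl.sense(); print(t,round(s['time_s'],2),np.round(s['eef_pos'],4),'F',np.round(s['ft_force'],1),'op',round(s['opening'],4),'g',round(s['grip_force'],1)); return s
def bottle(xy,rot,ys,sgn):
    """rot: deg the bottle must turn; ys: slot y; sgn: outward side"""
    q=down(YAW-np.radians(rot)); p=lambda z:[xy[0],xy[1],z]
    ctrl.grip(.06); ctrl.move_pose(p(.17),q); ctrl.servo_line(p(.096),.12); stat('at')
    ctrl.grip(.015,50); stat('gripped'); ctrl.servo_line(p(.31),.25); s=stat('up')
    assert .02<s['opening']<.032
    ctrl.move_pose(sh(9,ys+2.5*sgn,.31),down(YAW)); stat('over')
    ctrl.servo_line(sh(9,ys+2.5*sgn,.20),.15); stat('low'); ctrl.servo_line(sh(9,ys+2.5*sgn,.1865),.05); stat('z+1.5')
    ctrl.servo_line(sh(15.5,ys+1*sgn,.1865),.04); stat('slid'); ctrl.servo_line(sh(15.5,ys+1*sgn,.1855),.03); stat('down')
    ctrl.grip(.038); ctrl.servo_line(sh(15.5,ys+1*sgn,.26),.2); stat('clear')
E
python3 - <<'E'
from h import *
bottle((.4344,.3096),-18.72,-28,-1)
ctrl.servo_line(sh(-50,0,.37),.3)
ctrl.move_pose(sh(-62,10,.37),down(YAW))
s=snap('wrist'); stat()
W=cloud(s); z=W[...,2]; hsv=cv2.cvtColor(s['image'],cv2.COLOR_BGR2HSV); rows=np.arange(400)[:,None]<250
Q=lambda p:((p-O)@U*1e3).round(1).item().__repr__()+','+((p-O)@V*1e3).round(1).item().__repr__()
for r in comps(s,(abs(z-.193)<.006)&rows&(hsv[...,2]<70),.193,200): print('cap',Q(r[0]),r[2],r[3])
cv2.imwrite('pics/a.png',s['image'])
E
```

```text
at 6.38 [0.4347 0.3101 0.0967] F [-0.2 -0.1 -0.4] op 0.06 g 0.0
gripped 6.83 [0.435  0.3097 0.0969] F [-1.1 -3.2 10.3] op 0.0252 g 48.5
up 7.83 [0.4339 0.3091 0.3087] F [ 0.5 -0.5 -3.2] op 0.0253 g 49.3
over 9.31 [ 0.5884 -0.0542  0.3101] F [ 0.6 -0.3 -1.7] op 0.0251 g 49.4
low 10.19 [ 0.5889 -0.0558  0.2009] F [-0.1  0.2 -0.7] op 0.0256 g 49.4
z+1.5 10.61 [ 0.5883 -0.0561  0.1862] F [-0.  -0.5 -2.3] op 0.0251 g 49.4
slid 10.93 [ 0.5948 -0.0534  0.1864] F [ 0.6  0.3 -1.3] op 0.0251 g 49.3
down 11.18 [ 0.5949 -0.0537  0.186 ] F [-1.5  0.5  5.1] op 0.0253 g 50.5
clear 11.98 [ 0.5947 -0.0537  0.2605] F [-0.1  0.1 -1.2] op 0.0384 g 0.0
 12.88 [ 0.5122 -0.0264  0.3689] F [-0.2 -0.1  0.6] op 0.0381 g 0.0
cap 65.4,56.0 741 0.19331878478838532
cap 65.5,-0.1 732 0.19339980955962158
cap 65.4,-56.6 752 0.1934152419133906
cap 15.0,-29.2 617 0.19340480121662468
```

View pics/a.png

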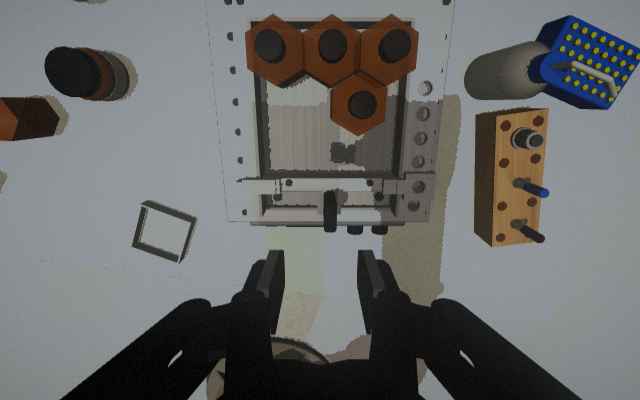

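Bottle A stands in the right notch (cap 360,102), aligned and 2 mm short of nested, and the back row hasn't moved. Bottle B goes in next.

Run:
```python
from h import *
bottle((.5061,.4152),-27,28,1)
ctrl.servo_line(sh(-50,0,.37),.3)
ctrl.move_pose(sh(-62,10,.37),down(YAW))
s=snap('wrist'); stat()
W=cloud(s); z=W[...,2]; hsv=cv2.cvtColor(s['image'],cv2.COLOR_BGR2HSV); rows=np.arange(400)[:,None]<250
Q=lambda p:(((p-O)@U*1e3).round(1),((p-O)@V*1e3).round(1))
for r in comps(s,(abs(z-.193)<.006)&rows&(hsv[...,2]<70),.193,200): print('cap',Q(r[0]),r[2],r[3])
for r in comps(s,abs(z-.183)<.004,.183,200): print('handle',Q(r[0]),r[2],r[3])
cv2.imwrite('pics/b.png',s['image'])
```

```text
at 15.75 [0.5062 0.4156 0.0965] F [-1.4 -0.2  0.8] op 0.0603 g 0.0
gripped 16.19 [0.5065 0.4154 0.0971] F [-1.1 -2.3  8.9] op 0.0252 g 48.6
up 17.2 [0.5058 0.4146 0.3084] F [-0.5 -0.2 -3.4] op 0.025 g 49.3
over 18.74 [0.5797 0.0058 0.31  ] F [-0.1 -0.1 -1.6] op 0.0245 g 49.4
low 19.62 [0.5801 0.0047 0.2009] F [-0.  -0.  -1.9] op 0.025 g 49.4
z+1.5 20.04 [0.5797 0.0042 0.1863] F [ 0.1  0.8 -2.4] op 0.0252 g 49.6
slid 20.36 [0.5867 0.0044 0.1878] F [-7.7  0.4 20.8] op 0.0246 g 55.0
down 20.61 [0.5869 0.0045 0.1876] F [-11.4   1.2  30.8] op 0.0251 g 56.7
clear 21.42 [0.5863 0.0036 0.2603] F [ 0.2 -0.4 -0.8] op 0.0381 g 0.0
 22.31 [ 0.5122 -0.026   0.369 ] F [-0.8 -0.9  1.1] op 0.0377 g 0.0
cap (np.float64(65.4), np.float64(56.1)) 741 0.19337071930690142
cap (np.float64(65.5), np.float64(-0.1)) 728 0.19345292691936936
cap (np.float64(65.4), np.float64(-56.5)) 750 0.19345371193773364
cap (np.float64(15.0), np.float64(-29.2)) 608 0.19349346542618015
cap (np.float64(9.9), np.float64(30.3)) 596 0.19346325109418885
handle (np.float64(39.0), np.float64(-255.3)) 228 0.18282428870463618
handle (np.float64(-101.9), np.float64(0.3)) 357 0.18295087566086188
```

View pics/b.png

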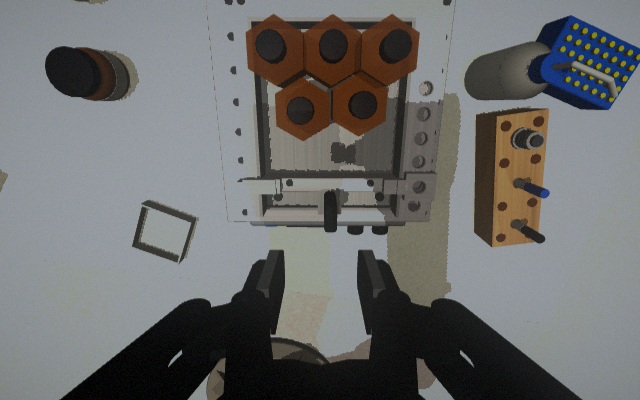

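B is upright but about 7 mm short, at (9.9, 30.3), and the slide met resistance. I'll check its yaw before mending it.

Run:
```python
from h import *
s=snap('wrist'); W=cloud(s); hsv=cv2.cvtColor(s['image'],cv2.COLOR_BGR2HSV)
z=W[...,2]; m=(abs(z-.1605)<.006)
X=(W-O)@U*1e3; Y=(W-O)@V*1e3
for name,sel,k in(('B left',lambda X,Y:(Y>45)&(X<19)&(X>-4),'y'),('A right',lambda X,Y:(Y<-40)&(X<22)&(X>2),'y')):
    mm=m&sel(X,Y); sg=1 if 'B' in name else -1; pts=[]
    for r in range(400):
        c=np.where(mm[r])[0]
        if len(c)>1: j=c[np.argmax(sg*Y[r,c])]; p=ray(s,(j,r),.159)-O; pts.append((p@U*1e3,p@V*1e3))
    pts=np.array(pts); f=np.polyfit(*pts.T,1); print(name,len(pts),'slope deg',np.degrees(np.arctan(f[0])),'y mid',pts[:,1].mean(), 'res',np.std(pts[:,1]-np.polyval(f,pts[:,0])))
# front vertices
for nm,lo,hi in(('B',2,58),('A',-58,-2)):
    mm=m&(Y>lo)&(Y<hi)&(X<30)&(X>-40); i=np.argmin(np.where(mm,X,99)); print(nm,'front vertex',X.flat[i],Y.flat[i])
cv2.imwrite('pics/c.png',cv2.resize(s['image'][0:150,220:440],None,fx=3.5,fy=3.5,interpolation=cv2.INTER_CUBIC))
```

```text
B left 23 slope deg 1.094424849819654 y mid 57.86695389180399 res 0.2740314954478561
A right 20 slope deg 0.38598117542920213 y mid -56.97660595269815 res 0.3005547247915579
B front vertex -22.438650974458668 30.37162320405799
A front vertex -17.215582084986107 -29.03069629636864
```

View pics/c.png

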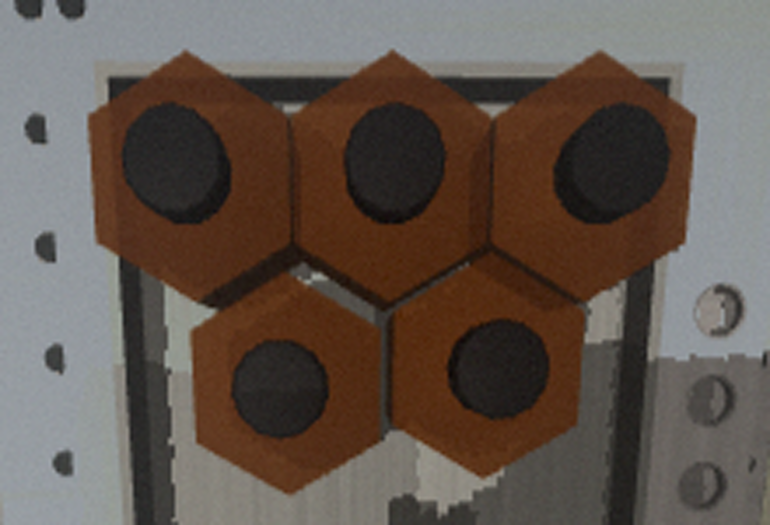

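B's yaw is within 1° and it sits about 5 mm clear of the notch faces. It tilted in the grip and caught the floor, so I'll regrip it upright and nudge it in.

Run:
```python
from h import *
ctrl.move_pose(sh(9.9,30.3,.25),down(YAW)); ctrl.servo_line(sh(9.9,30.3,.186),.12); stat('at')
ctrl.grip(.015,40); stat('g'); ctrl.servo_line(sh(9.9,30.3,.1885),.03); stat('lift')
ctrl.servo_line(sh(14.5,28.8,.1885),.03); stat('slid'); ctrl.servo_line(sh(14.5,28.8,.1865),.03); stat('down')
ctrl.grip(.038); ctrl.servo_line(sh(14.5,28.8,.26),.2)
ctrl.servo_line(sh(-62,10,.37),.3)
s=snap('wrist'); stat()
z=cloud(s)[...,2]; hsv=cv2.cvtColor(s['image'],cv2.COLOR_BGR2HSV); rows=np.arange(400)[:,None]<250
Q=lambda p:(((p-O)@U*1e3).round(1),((p-O)@V*1e3).round(1))
for r in comps(s,(abs(z-.193)<.006)&rows&(hsv[...,2]<70),.193,200): print('cap',Q(r[0]),r[2],r[3])
```

```text
at 23.67 [0.5809 0.0042 0.1869] F [ 0.1 -0.6  0.6] op 0.0379 g 0.0
g 23.93 [0.5812 0.0045 0.1876] F [-1.8  0.6 10.7] op 0.0242 g 66.2
lift 24.18 [0.5807 0.0042 0.189 ] F [ 0.4 -0.4 -3. ] op 0.0247 g 64.6
slid 24.49 [0.5854 0.0033 0.1883] F [-0.9  0.7 -2.8] op 0.0245 g 64.7
down 24.74 [0.5857 0.0036 0.1876] F [-5.2 -1.7 17. ] op 0.0247 g 68.5
 26.19 [ 0.512  -0.0265  0.3691] F [-0.6  0.8  0.1] op 0.038 g 0.0
cap (np.float64(65.4), np.float64(56.0)) 736 0.1933486257754336
cap (np.float64(65.4), np.float64(-0.1)) 727 0.19350956965067445
cap (np.float64(65.4), np.float64(-56.5)) 741 0.19343292165991682
cap (np.float64(15.0), np.float64(-29.2)) 605 0.19343931985814722
cap (np.float64(13.7), np.float64(28.7)) 599 0.1934064272162479
```

Run:
```python
from h import *
x0=-101.9
ctrl.servo_line(sh(x0,.3,.25),.3); ctrl.servo_line(sh(x0,.3,.166),.12); stat('at')
ctrl.grip(.005,50); stat('g')
for d,r in((44,.06),(50,.04),(53,.03),(54.5,.02),(55.5,.02),(56.2,.02)):
    ctrl.servo_line(sh(x0+d,.3,.166),r); s=stat(d); f=s['ft_force']@U; p=(s['eef_pos']-O)@U*1e3
    print('  fx',f.round(1),'x',p.round(2))
    if f<-25: break
ctrl.hold(.2); stat('hold')
ctrl.grip(.04); ctrl.servo_line(sh(x0+d,.3,.26),.25)
ctrl.servo_line(sh(-62,10,.37),.3)
s=snap('wrist'); stat()
W=cloud(s);z=W[...,2]; hsv=cv2.cvtColor(s['image'],cv2.COLOR_BGR2HSV); rows=np.arange(400)[:,None]<250
Q=lambda p:(((p-O)@U*1e3).round(1),((p-O)@V*1e3).round(1))
for r in comps(s,(abs(z-.193)<.006)&rows&(hsv[...,2]<70),.193,200): print('cap',Q(r[0]),r[2],r[3])
for lo,hi in((.122,.128),(.134,.140)):
    m=(z>lo)&(z<hi)
    cs,h=cv2.findContours(m.astype(np.uint8),cv2.RETR_CCOMP,cv2.CHAIN_APPROX_NONE)
    for i,c in enumerate(cs):
        if h[0][i][3]>=0 and cv2.contourArea(c)>30:
            M=cv2.moments(c); p=ray(s,(M['m10']/M['m00'],M['m01']/M['m00']),(lo+hi)/2); q=Q(p)
            if -130<q[1]<-90: print('hole',lo,q,p.round(4),cv2.contourArea(c))
for r in comps(s,abs(z-.183)<.004,.183,200): print('handle',Q(r[0]),r[2],r[3])
cv2.imwrite('pics/d.png',cv2.resize(s['image'][0:230,210:560],None,fx=2.2,fy=2.2,interpolation=cv2.INTER_CUBIC))
```

```text
at 27.62 [ 0.4748 -0.0414  0.1667] F [ 0.1 -0.6 -0.5] op 0.0382 g 0.0
g 27.95 [ 0.4747 -0.0418  0.1668] F [-0.4 -1.4  8.3] op 0.0137 g 49.0
44 28.83 [ 0.5187 -0.0355  0.1668] F [ 2.8 -1.9  6.2] op 0.0133 g 48.9
  fx 2.5 x -56.98
50 29.13 [ 0.5246 -0.0346  0.1668] F [ 3.3 -1.9  6.3] op 0.0133 g 49.2
  fx 3.0 x -51.04
53 29.38 [ 0.5273 -0.0342  0.1668] F [ 1.6 -1.9  8.3] op 0.0131 g 49.5
  fx 1.3 x -48.36
54.5 29.63 [ 0.5284 -0.0341  0.1668] F [-2.2 -2.6 11.9] op 0.0134 g 50.0
  fx -2.6 x -47.17
55.5 29.88 [ 0.5292 -0.0339  0.1668] F [-3.1 -2.9 13.2] op 0.0131 g 50.2
  fx -3.5 x -46.36
56.2 30.13 [ 0.5298 -0.0338  0.1668] F [-4.1 -2.9 13.6] op 0.0132 g 50.3
  fx -4.5 x -45.78
hold 30.33 [ 0.5298 -0.0339  0.1668] F [-4.9 -2.7 13. ] op 0.0135 g 50.3
 31.81 [ 0.5118 -0.0264  0.3691] F [ 0.3  0.3 -0.5] op 0.04 g 0.0
cap (np.float64(65.5), np.float64(56.0)) 736 0.19335710441662426
cap (np.float64(65.5), np.float64(-0.1)) 727 0.1934767436693297
cap (np.float64(65.4), np.float64(-56.5)) 736 0.19341442085987473
cap (np.float64(17.2), np.float64(28.6)) 601 0.19340760759013503
cap (np.float64(17.2), np.float64(-29.2)) 606 0.19348546541617295
hole 0.122 (np.float64(-106.9), np.float64(-107.3)) [ 0.4848 -0.1488  0.125 ] 107.5
hole 0.122 (np.float64(-79.0), np.float64(-107.6)) [ 0.5124 -0.145   0.125 ] 115.0
hole 0.122 (np.float64(-51.2), np.float64(-107.5)) [ 0.5399 -0.141   0.125 ] 122.0
hole 0.122 (np.float64(4.5), np.float64(-107.6)) [ 0.595 -0.133  0.125] 142.5
hole 0.122 (np.float64(32.4), np.float64(-107.6)) [ 0.6226 -0.129   0.125 ] 155.0
hole 0.134 (np.float64(-24.0), np.float64(-107.5)) [ 0.5668 -0.1371  0.137 ] 140.5
handle (np.float64(39.0), np.float64(-255.2)) 223 0.18305716333925626
handle (np.float64(-47.0), np.float64(0.0)) 398 0.18292802435584637
```

View pics/d.png

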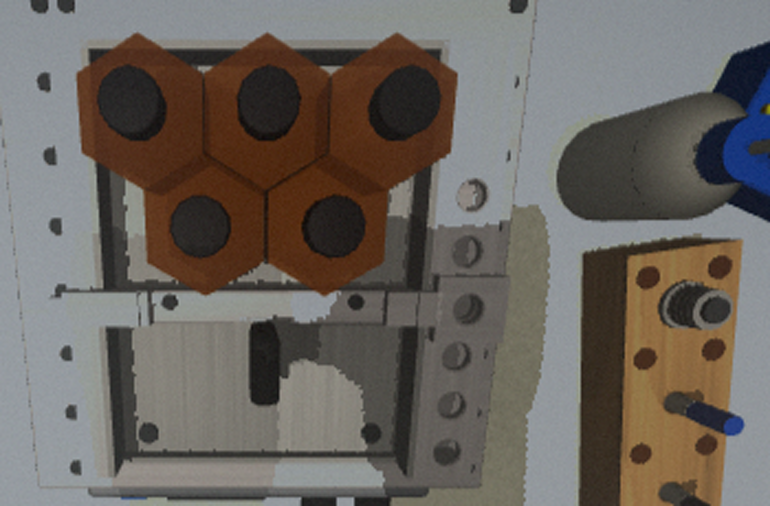

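The bar is nearly home: the lug hole is about 0.65 mm short of the rail hole (crop px 468,308), and A and B still show a gap of about 1.5 mm. I'll push a touch further to seat the pack firmly.

Run:
```python
from h import *
x0=-47
ctrl.servo_line(sh(x0,0,.25),.3); ctrl.servo_line(sh(x0,0,.160),.12)
ctrl.grip(.005,60); stat('g')
for d in(.6,1.2,1.8,2.4):
    ctrl.servo_line(sh(x0+d,0,.160),.02); s=stat(d); f=s['ft_force']@U; p=(s['eef_pos']-O)@U*1e3
    print('  fx',f.round(1),'x',p.round(2))
    if f<-25 or p>-45.3: break
ctrl.hold(.1); ctrl.grip(.04); ctrl.servo_line(sh(x0+d,0,.26),.25)
ctrl.servo_line(sh(-62,10,.37),.3)
s=snap('wrist'); stat()
W=cloud(s);z=W[...,2]; hsv=cv2.cvtColor(s['image'],cv2.COLOR_BGR2HSV); rows=np.arange(400)[:,None]<250
Q=lambda p:(((p-O)@U*1e3).round(1),((p-O)@V*1e3).round(1))
for r in comps(s,(abs(z-.193)<.006)&rows&(hsv[...,2]<70),.193,200): print('cap',Q(r[0]),r[2],r[3])
m=(z>.134)&(z<.140)
cs,h=cv2.findContours(m.astype(np.uint8),cv2.RETR_CCOMP,cv2.CHAIN_APPROX_NONE)
for i,c in enumerate(cs):
        if h[0][i][3]>=0 and cv2.contourArea(c)>30:
            M=cv2.moments(c); p=ray(s,(M['m10']/M['m00'],M['m01']/M['m00']),.137); print('hole',Q(p),p.round(4),cv2.contourArea(c))
for r in comps(s,abs(z-.183)<.004,.183,200): print('handle',Q(r[0]),r[2],r[3])
# gap between A and B: dark/non-shoulder columns near y=0
X=(W-O)@U*1e3;Y=(W-O)@V*1e3
for r in range(70,135,6):
    k=(abs(z[r]-.160)<.005)&(hsv[r,:,1]>90); y=np.sort(Y[r][k&(abs(Y[r])<70)]); 
    if len(y)>5: j=np.argmax(np.diff(y)); print(r,np.diff(y)[j].round(1),'at',y[j].round(1),'ends',y[0].round(1),y[-1].round(1))
```

```text
g 33.61 [ 0.529  -0.034   0.1607] F [-1.5 -0.1  6.1] op 0.0133 g 58.3
0.6 33.86 [ 0.5292 -0.034   0.1607] F [-4.2 -1.  10.4] op 0.0133 g 59.0
  fx -4.3 x -46.42
1.2 34.11 [ 0.5296 -0.0339  0.1608] F [-7.1 -0.6 10.6] op 0.0135 g 59.3
  fx -7.1 x -45.98
1.8 34.36 [ 0.5301 -0.0338  0.1607] F [-9.6 -1.1 12.6] op 0.0134 g 59.4
  fx -9.7 x -45.51
2.4 34.61 [ 0.5303 -0.0338  0.1607] F [-10.9  -1.6  15.9] op 0.0132 g 59.9
  fx -11.0 x -45.26
 36.21 [ 0.5119 -0.0264  0.3691] F [ 0.1  0.1 -0.7] op 0.0401 g 0.0
cap (np.float64(66.6), np.float64(56.1)) 737 0.19332630198691764
cap (np.float64(66.2), np.float64(-0.1)) 728 0.19344383239812976
cap (np.float64(66.5), np.float64(-56.9)) 748 0.19333268665311007
cap (np.float64(18.5), np.float64(28.6)) 611 0.19349160415085337
cap (np.float64(18.4), np.float64(-29.2)) 615 0.1934714859548199
hole (np.float64(-22.8), np.float64(-107.6)) [ 0.568 -0.137  0.137] 142.0
handle (np.float64(38.7), np.float64(-255.7)) 222 0.18312664399144438
handle (np.float64(-45.8), np.float64(0.0)) 401 0.18287730357643145
70 14.0 at -6.7 ends -69.7 69.5
76 2.0 at 16.4 ends -68.8 69.3
82 8.1 at 26.4 ends -61.4 60.5
88 32.3 at -44.4 ends -56.5 56.6
94 43.0 at 7.2 ends -56.7 55.8
100 39.0 at 10.3 ends -57.4 56.2
106 38.2 at 10.3 ends -57.0 56.5
112 40.5 at -49.9 ends -57.0 55.3
118 23.0 at 17.6 ends -56.5 55.9
124 26.6 at -14.1 ends -45.1 44.4
130 47.3 at -24.1 ends -34.9 33.9
```

The pack is seated at 11 N and the lug hole is over the rail hole to about 0.5 mm. Next is the pin, after an IK check to keep the camera and body clear of the wash bottle.

Run:
```python
from h import *
for y in(-60,120,-150):
  for p in([.5837,-.2977,.28],[.5837,-.2977,.084]):
    j=ctrl.ik(p,down(np.radians(y))); print(y,p[2],None if j is None else np.round(j,2))
s=snap('wrist'); W=cloud(s); m=(W[...,2]>.10)&(W[...,1]<-.2)&(W[...,0]>.58)&(W[...,0]<.8)
for lo in np.arange(.1,.2,.015):
    k=m&(W[...,2]>=lo)&(W[...,2]<lo+.015)
    if k.sum()>3: print(lo.round(3),k.sum(),np.nanpercentile(W[k],2,0).round(3),np.nanpercentile(W[k],98,0).round(3),'mind',np.min(np.hypot(W[k][:,0]-.5837,W[k][:,1]+.2977)).round(3))
z=W[...,2]
for r in comps(s,(abs(z-.09)<.006)&(W[...,1]<-.25)&(W[...,0]<.62),.09,40): print('pin',r[0].round(4),r[2],r[3])
```

```text
-60 0.28 [ 0.81  0.43 -0.59  1.59  0.25  1.2  -2.45]
-60 0.084 [ 0.75  0.62 -0.52  1.75  0.39  0.87 -2.55]
120 0.28 [ 1.08  0.56 -1.03  1.57  0.49  1.29  0.51]
120 0.084 [ 1.02  0.76 -0.93  1.73  0.71  1.02  0.35]
-150 0.28 [ 1.08  0.56 -1.03  1.57  0.49  1.29  2.08]
-150 0.084 [ 1.07  0.81 -1.03  1.73  0.79  1.07  1.87]
0.1 1250 [ 0.632 -0.272  0.1  ] [ 0.69  -0.221  0.115] mind 0.058
0.115 601 [ 0.641 -0.26   0.115] [ 0.68  -0.231  0.129] mind 0.069
0.13 402 [ 0.646 -0.263  0.13 ] [ 0.674 -0.236  0.145] mind 0.076
0.145 525 [ 0.647 -0.264  0.145] [ 0.674 -0.238  0.157] mind 0.076
0.16 144 [ 0.638 -0.302  0.161] [ 0.663 -0.248  0.175] mind 0.054
0.175 386 [ 0.641 -0.297  0.175] [ 0.66  -0.255  0.188] mind 0.056
pin [ 0.5845 -0.2954  0.09  ] 328 0.09109392446099207
pin [ 0.5229 -0.3116  0.09  ] 57 0.09093367726561258
pin [ 0.4613 -0.33    0.09  ] 56 0.090444758394392
```

Run:
```python
from h import *
q=down(YAW+np.pi/2); p=lambda z:[.5839,-.2974,z]
ctrl.servo_line(sh(-62,-60,.37),.3)
ctrl.move_pose(p(.26),q); stat('above'); ctrl.servo_line(p(.0865),.12); stat('at')
ctrl.grip(.012,70); stat('g'); ctrl.servo_line(p(.11),.08); stat('lift1')
ctrl.servo_line(p(.295),.25); s=stat('up'); assert .018<s['opening']<.03
t=lambda z:sh(-23.1,-107.6,z)
ctrl.move_pose(t(.295),q); ctrl.servo_line(t(.225),.12); ctrl.hold(.2); s=stat('over'); print((s['eef_pos']-O)@U,(s['eef_pos']-O)@V)
S=snap('wrist'); cv2.imwrite('pics/p.png',S['image'])
for n in('side',): cv2.imwrite('pics/ps.png',cv2.resize(snap(n)['image'][150:350,230:450],None,fx=3.5,fy=3,interpolation=cv2.INTER_CUBIC))
```

```text
above 38.15 [ 0.5842 -0.2964  0.2604] F [-0.6  0.4 -0.5] op 0.04 g 0.0
at 39.75 [ 0.5843 -0.2975  0.0872] F [-0.4  0.9 -0.3] op 0.0399 g 0.0
g 40.05 [ 0.5842 -0.2976  0.0874] F [-2.2  0.8  7.1] op 0.022 g 68.2
lift1 40.49 [ 0.5839 -0.2976  0.1104] F [ 1.3  0.2 -0.2] op 0.0216 g 69.3
up 41.38 [ 0.5832 -0.2975  0.2932] F [-0.3 -0.6 -1.9] op 0.0214 g 69.4
over 43.0 [ 0.5681 -0.1371  0.2257] F [-0.5 -0.2 -1.6] op 0.0212 g 69.4
-0.022780125017639676 -0.10774774113227482
```

View pics/ps.png

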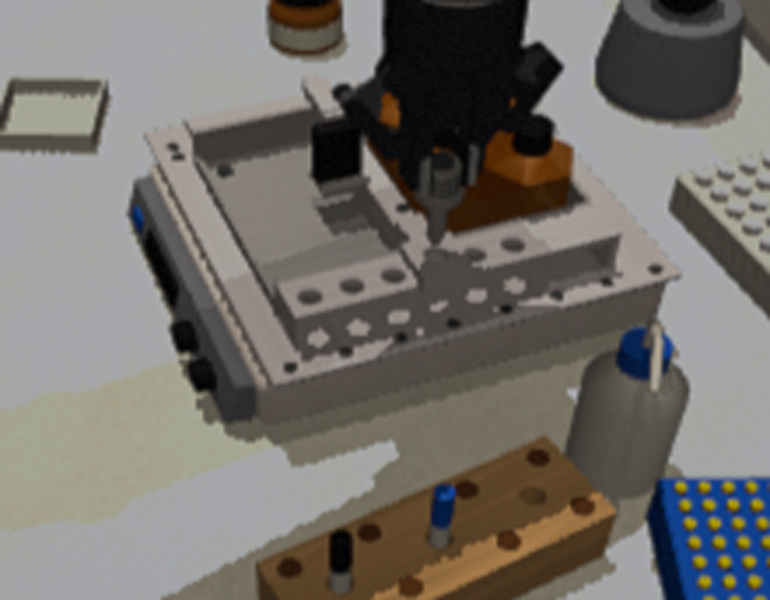

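The pin is upright in the jaws with its tip just above the lug (crop px 435,240), and nothing else has moved. I'll lower it while watching the forces.

Run:
```python
from h import *
t=lambda z:sh(-23.1,-107.6,z)
for z in(.212,.206,.198,.188,.178,.170,.166,.1645,.1635,.1625):
    ctrl.servo_line(t(z),.05); s=stat(z); f=s['ft_force']
    if f[2]>18 or np.hypot(*f[:2])>18: print('STOP'); break
```

```text
0.212 43.51 [ 0.5675 -0.1369  0.2115] F [ 1.   0.7 -0.8] op 0.0208 g 69.4
0.206 43.77 [ 0.5676 -0.137   0.2057] F [ 0.2  0.2 -0.6] op 0.0214 g 69.4
0.198 44.08 [ 0.5676 -0.137   0.1976] F [-0.4  1.6 -1.2] op 0.0219 g 69.4
0.188 44.43 [ 0.5676 -0.137   0.1876] F [-0.1  0.2 -0.8] op 0.0214 g 69.4
0.178 44.78 [ 0.5676 -0.137   0.1777] F [-0.3  0.3 -1. ] op 0.0216 g 69.4
0.17 45.09 [ 0.5676 -0.137   0.1697] F [ 0.3  0.5 -0.3] op 0.0217 g 69.4
0.166 45.34 [ 0.5676 -0.137   0.1658] F [-0.1  0.7 -0.8] op 0.0216 g 69.4
0.1645 45.59 [ 0.5677 -0.137   0.1645] F [-0.8 -0.6 -1.3] op 0.0218 g 69.5
0.1635 45.84 [ 0.568  -0.137   0.1643] F [-4.3 -0.3 11.6] op 0.0214 g 71.0
0.1625 46.09 [ 0.5681 -0.137   0.1641] F [-9.  -0.6 25.8] op 0.0214 g 72.7
STOP
```

It seated exactly at the predicted height. Now I'll release, retreat and verify.

Run:
```python
from h import *
t=lambda z:sh(-23.1,-107.6,z)
ctrl.servo_line(t(.1642),.02); ctrl.grip(.045); ctrl.servo_line(t(.27),.15); stat('off')
ctrl.servo_line(sh(-62,-60,.37),.3); ctrl.move_pose(sh(-62,0,.37),down(YAW)); ctrl.hold(.3)
s=snap('wrist'); stat()
W=cloud(s);z=W[...,2]; hsv=cv2.cvtColor(s['image'],cv2.COLOR_BGR2HSV); rows=np.arange(400)[:,None]<250
Q=lambda p:(((p-O)@U*1e3).round(1),((p-O)@V*1e3).round(1))
for r in comps(s,(abs(z-.193)<.006)&rows&(hsv[...,2]<70),.193,200): print('cap',Q(r[0]),r[2],r[3])
Y=(W-O)@V*1e3; X=(W-O)@U*1e3
for r in comps(s,(abs(z-.167)<.007)&(Y<-90)&(Y>-130)&(abs(X+20)<40),.167,20): print('pinhead top (want z .167)',Q(r[0]),r[2],r[3])
for r in comps(s,(abs(z-.142)<.004)&(Y<-90)&(Y>-130)&(abs(X+20)<40),.142,10): print('collar',Q(r[0]),r[2],r[3])
for r in comps(s,abs(z-.183)<.004,.183,200): print('handle',Q(r[0]),r[2],r[3])
a=cv2.resize(s['image'][0:230,210:560],(560,368)); b=cv2.resize(snap('side')['image'][100:360,220:460],(240,260))
c=np.zeros((368,800,3),np.uint8); c[:,:560]=a; c[:260,560:]=b; cv2.imwrite('pics/f.png',c)
```

```text
off 47.55 [ 0.5673 -0.1371  0.2692] F [1.  1.4 0.1] op 0.0452 g 0.0
 49.91 [ 0.5138 -0.0362  0.37  ] F [-0.6 -0.4  0.7] op 0.0448 g 0.0
cap (np.float64(66.6), np.float64(56.0)) 743 0.19344068271247866
cap (np.float64(66.3), np.float64(-0.2)) 728 0.19335907326052906
cap (np.float64(66.5), np.float64(-57.0)) 740 0.19338407454817502
cap (np.float64(18.4), np.float64(-29.3)) 612 0.19348838094560397
cap (np.float64(18.5), np.float64(28.5)) 607 0.19343789129078925
pinhead top (want z .167) (np.float64(-23.7), np.float64(-106.4)) 450 0.1680805682590928
collar (np.float64(-20.1), np.float64(-100.4)) 189 0.14198772929230175
handle (np.float64(39.1), np.float64(-255.3)) 217 0.1828914650461156
handle (np.float64(-45.9), np.float64(-0.1)) 416 0.18287885473164364
```

View pics/f.png

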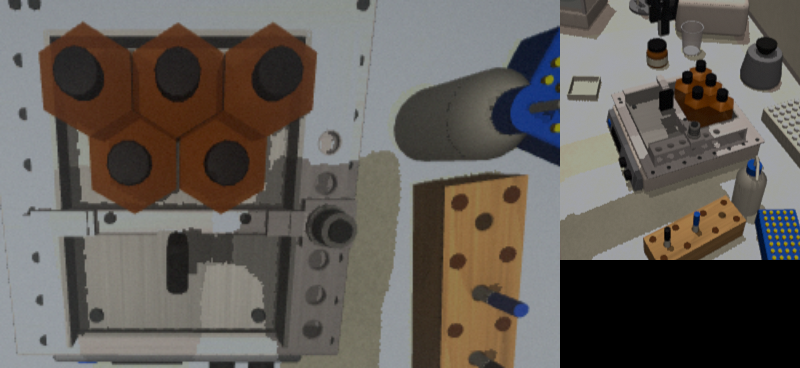

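The final view shows five bottles close-packed and upright, with the bar against them. The pin is fully home, with its collar at z 0.142 on the lug, and the bystanders haven't moved.

```bash
python3 -c "
from h import *
print(ctrl.finish_job())"
```

```text
the job is handed in; nothing more can be done
None
```

The job is handed in at about 50 s of the 72 s limit: both bottles stand upright in the back-row notches with about 1–1.5 mm between their facing flats, the bar is pushed up against them at about 11 N, and the pin is fully home through lug and rail.

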